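# Tip the carton over and stow it in the caddy

### The arm

A 7-joint arm with a two-finger parallel gripper is mounted at the origin on the work surface. World frame = base frame: x ahead of the robot, y to its left, z up, the work surface at z = 0. Lengths are in m, angles in rad, forces in N, time in s.
With the tool pointing down it reaches from about 0.4 to 0.85 m from the base axis. Payload 10.4 kg.
Tool frame: the origin (TCP) lies on the centre line of the jaws, within the pads' length; the fingertips stand 14 mm ahead of it and the grasp point (between the pads) lies 5 mm behind it (manip.tip_reach is the distance from the TCP to the fingertips, in m); z points along the fingers, y is the line along which they close (so a half turn about z gives the same grasp; the last joint's range is limited). The gripper opens to 85 mm and grips with 20 to 120 N. Pads are 22 mm wide; open, the fingers measure 114 mm over their backs; the gripper's body (76 mm by 85 mm) begins 54 mm behind the grasp point. The pads swing forward as they close: fully open they stand 13 mm farther back than shut.
Start: joints at [-0.023, 0.332, -0.065, 1.46, 0.022, 1.35, -0.088], TCP at [0.625, 0, 0.245] pointing down, gripper open.
Joint ranges: [-2.6, 2.6], [-0.5, 2.12], [-1.47, 1.34], [0.16, 2.42], [-1.27, 4.41], [0.06, 2.06], [-2.6, 2.6]. Speed limits (rad/s): [2.22, 2.22, 2.79, 2.79, 3.14, 3.14, 3.14].

### API

Orientations are given as a unit quaternion [x, y, z, w].
In Python, from workcell import manip gives the robot as it stands.
- The arm moves only by the shell command python3 -m pendant 'ROWS' [FORCE]. ROWS is JSON, a list of rows, each a list of 7 numbers: the shift along the tool's x, y, z in units of 50 mm (1.0 is 50 mm), then the turn, a rotation vector about the tool's x, y, z in units of 8 degrees (1.0 is 8 degrees), then the opening, from -1 (shut) to 1 (fully open), so that 0 is half open. In form: [[dx, dy, dz, ax, ay, az, jaw], ...]. A call has exactly 10 rows; each row is the pose to reach, as a shift and turn from the pose commanded when the call began, along the tool's axes at that moment; what a row does not reach only later rows make up. A row lasts 1/8 s, in which the tool goes at most 62.5 mm and 10.7 degrees, less where a joint would pass 70% of its speed; a pose out of reach is approached as far as the arm can. A call with a gripper value outside its range is refused whole. The fingers move at their own pace and stop on an object; FORCE is the grip in N (left out, the last holds). Time passes only in rows, so rows that repeat a pose let the fingers close, or fill a call up. It gives the time, the measured TCP pose, the force, the opening and the grip force at its end, in the units of the state.
- manip.get_obs(): the state, without advancing time (a new reading comes with each control period).
- manip.camera(name): name is "scene" or "side" or "wrist"; returns (picture, depth): 400x640x3 uint8, red, green, blue; 400x640 float32, m along the optical axis (not along the pixel's ray), 0 where there is no reading.
- manip.get_calibration(name): a dict with "fx", "fy", "cx", "cy" (pixels), "D" ([k1, k2, p1, p2, k3] as OpenCV has them; the pictures are not rectified), "xyz" and "orientation" of the camera in the world. Camera axes: x right, y up, looking along -z (the intrinsics and any distortion apply to the point x, -y, -z); pixel columns grow to the right and rows downward; lengths in m; the calibration is good to about 2 mm. A picture is of the moment at which its call begins: read the wrist's pose just before it. get_calibration takes no time and is no camera call; for the wrist camera it gives the pose at the moment of the call.
- manip.hand_in(): hands the job in; it is judged then, once.
Trained networks look in the newest picture that a camera, given by its name, has taken for a name from the list of things; names that differ only in an ending like _2 or _b are one class to them, and where a whole thing is asked for, a point or a joint stands for the part that bears it (a point fixed in the world has none). Each returns a list of dicts, best first, with "p" (0 to 1); they miss things now and then, are a little off and sometimes report something else, mostly with a low value. They report only what shows in the picture. A call takes as long as a camera call. They do not tell look-alikes from the thing itself.
- manip.find_in(thing, camera): "box" ([left, top, right, bottom] in pixels, round what is visible of it).
- manip.trace(thing, camera): "pixels" (400x640 bool, what is visible of it) and "box" ([left, top, right, bottom] in pixels, round what is visible of it).
- manip.tip_of(thing, camera): "pixel" ([column, row] in pixels: a listed point, or the origin of a listed thing).
The state is a dict: "clock": time; "joint_pos": joint angles; "joint_velocities": joint speeds; "tau": joint torques, N m; "position": TCP position; "ee_rot": TCP orientation; "ft_force": force on the tool from outside, world axes, zero at the start; "torque": the same for the moment, N m; "grip_width": opening from 0.0 (shut) to 1.0 (fully open); "grasp_force": force on a finger pad.
Only numpy, scipy, OpenCV 4.12 (cv2) and the standard library are available. Lean on these libraries where they do the work, as an engineer would, in place of code of your own. Each camera call takes 0.05 s, during which the arm holds its last target. There are 200 camera calls.

### The job

Tip the standing carton onto its side over the raised edge of the blue caddy's base, without picking it up, then push it lying into the empty bay and press it home against the rubber buffer with a steady push of about 15 N, never more than 20 N on the carton at any time. Then slide the white door shut across it and let go, leaving the other things where they are.

Things in the scene. Friction and masses are not known exactly. Their poses are not given: they have to be found in the camera images.
- carton: Cardboard carton with a paper band, 90 (x) x 110 (y) x 125 mm (z), 0.5-0.8 kg, too thick to grip. Stands 10-60 mm before edge, +x face towards it, up to 0.12 rad out of square and 12 mm off the bay's centre line. Origin: centre of its underside, z up. Tipped over the edge it lies on its +x face, top towards the bay, its underside end facing away from the bay.
- caddy: Blue plastic caddy, fixed. Origin: on the table (z = 0) under the middle of the empty bay's mouth; +x runs level into the bay, z up. Base slab 12 mm thick, x -150 to 152 mm, y -198 to 70 mm. Bay y -60 to 60 mm, x from 0 to the buffer, 98 mm high above the base. A filled bay beside it, y -190 to -68 mm. Trays on the roof from x = 60 mm, up to z = 166 mm.
- edge (a point): Middle of the top of the base slab's near edge (caddy x = -150, y = 0, z = 12 mm). This upright 12 mm step is the stop for the carton's foot; the carton tips over it. Pushed higher than about 60 mm before its foot meets this stop, the carton may tip too soon. Contact with the stop is rigid: the force rises quickly. Its axes are the caddy's.
- roof (a point): Middle of the roof's front edge, on its top (caddy x = 20, y = 0, z = 116 mm). The roof is set back 20 mm from the mouth, so fingers less than 110 mm wide overall may enter that far. Two guides 22 mm high on the base lead into the mouth: about 139 mm clear at caddy x = -50 mm, 121 mm at x = -20 mm.
- buffer: Black rubber buffer at the back of the empty bay, 90 wide x 60 mm high, on a stiff spring: 8 N per mm, no preload, 6 mm travel. Origin: middle of its near face, caddy x = 122, z = 60 mm when free. A carton just touching it has its underside end at caddy x = -3 mm. The carton's sliding drag (about 2.5 to 5.5 N) comes on top of the buffer's force.
- door (a joint): White sliding door, 124 wide x 100 high x 6 mm, upright at caddy x = -15 to -9 mm. In m: 0 = shut across the empty bay, 0.13 = fully open before the filled bay; opens towards caddy -y, starts at 0.118 to 0.13. Slides with about 2 N of friction and stays where left. Shutting, it strikes a carton that stands out beyond caddy x = -9 mm.
- door_grip (a point): On the door's handle, an upright fin in the middle of the door: 12 mm thick (caddy y), 36 mm out from the door's front (caddy x = -51 to -15 mm), z = 67 to 109 mm. The point: caddy x = -34 mm, z = 98 mm, mid-thickness. Pushed sideways or pinched from above.
- pot: Small terracotta pot, 84 mm across, 80 mm high. Origin: centre of its underside. Bystander.
- brayer: Black brayer (print roller) lying on its side, about 150 mm long, 100 mm wide, 36 mm high. Origin: on the table under the roller's middle; handle towards its -x. Bystander.
- palette: Stainless steel paint palette, 150 x 200 x 16 mm, with six wells. Origin: centre of its underside. Bystander.
- sculpting_tool: Wooden sculpting tool lying along its x, 165 mm long, 12 mm thick. Origin: under the middle of its round handle. Bystander.
- jar: Glass jar with a lid, 64 mm across, 95 mm high. Origin: centre of its underside. Bystander.
- mug: White mug, 80 mm across, 90 mm high. Origin: centre of its underside. Bystander.
Not all that is in view belongs to the job. What is shaped like the carton but yellow is not meant.

How it is judged:
On the way, in this order (a step that is already met when the one before it is completed fails the run):
1. the carton lies on its side on the caddy's base, its top towards the bay (angle between carton's own z axis and vertical between 1.45 and 1.69 rad and angle between the z axis of carton and the x axis of caddy, either way round below 0.2 rad and x of carton in the frame of caddy between -0.22 and -0.08 m), for 0.2 s.
2. the carton is pressed against the rubber buffer with at least 5 N (angle between carton's own z axis and vertical between 1.45 and 1.69 rad and angle between the z axis of carton and the x axis of caddy, either way round below 0.2 rad and x of carton in the frame of caddy above -0.009 m and z of carton in the frame of caddy below 0.065 m and y of carton in the frame of caddy between -0.02 and 0.02 m and contact force between carton and buffer above 5 N), for 0.3 s.
At the end, for the whole second after the job is handed in: The carton lies on its side in the bay (within about 0.12 rad of level, its underside end no more than 9 mm out of the mouth, within 20 mm of the bay's centre line, at rest) and the door is shut to within 5 mm (angle between carton's own z axis and vertical between 1.45 and 1.69 rad and angle between the z axis of carton and the x axis of caddy, either way round below 0.2 rad and x of carton in the frame of caddy above -0.009 m and z of carton in the frame of caddy below 0.065 m and y of carton in the frame of caddy between -0.02 and 0.02 m and value of joint door below 0.005 m and linear speed of carton below 0.01 m/s and velocity of joint door below 0.01 m/s); the robot touches nothing.
It fails at once if the carton is pushed by fingers or arm with more than 20 N (contact force between any of the fingers, the arm and carton above 20 N).
It fails at once if the carton is lifted (its underside's centre above 85 mm) (height (world z) of carton above 0.085 m).
It fails at once if a bystander is moved more than 20 mm (distance of any of pot, brayer, palette, sculpting_tool, jar, mug from where it was at the start of the episode above 0.02 m).
It also fails if it takes over 72 s, if anything falls off the work surface, if the arm or the gripper's body presses on something with over 40 N, if the wrist force passes 120 N, or if a joint passes its speed limit or range.

## Working session

There is one attempt and no reset: what is moved stays moved. The work goes in short steps, Python scripts to look and compute and a shell command to move; the robot and the scene stay as the last step left them, time stands still between calls to the robot, and variables do not carry over. Pictures are saved under pics/ and viewed, at most 10 in all, crops included, and the job is handed in when it is done.

```bash
mkdir -p pics; ls
cat > h.py <<'E'
import numpy as np, cv2
from scipy.spatial.transform import Rotation as R
from workcell import manip
def cal(n):
    c=manip.get_calibration(n); K=np.array([[c['fx'],0,c['cx']],[0,c['fy'],c['cy']],[0,0,1.]])
    return c,K,np.array(c['D'],float),R.from_quat(c['orientation']).as_matrix(),np.array(c['xyz'],float)
def ray(n,px,C=None):
    c,K,D,M,t=C or cal(n); p=cv2.undistortPoints(np.array(px,float).reshape(-1,1,2),K,D)[:,0]
    return t,(M@np.c_[p[:,0],-p[:,1],-np.ones(len(p))].T).T
def atz(n,px,z,C=None):
    t,d=ray(n,px,C); return t+d*((z-t[2])/d[:,2])[:,None]
def cloud(n,mask,dep,C=None):
    v,u=np.nonzero(mask&(dep>0)); t,d=ray(n,np.c_[u,v],C); return t+d*dep[v,u][:,None]
def two(n1,p1,n2,p2,C1=None,C2=None):
    a,d=ray(n1,p1,C1); b,e=ray(n2,p2,C2); d=d[0]/np.linalg.norm(d[0]); e=e[0]/np.linalg.norm(e[0])
    s=np.linalg.lstsq(np.c_[d,-e],b-a,rcond=None)[0]; return (a+s[0]*d+b+s[1]*e)/2, np.linalg.norm(a+s[0]*d-b-s[1]*e)
E
python3 - <<'E'
from h import *
ims=[]
for n in ['scene','side']:
    im,d=manip.camera(n); np.savez(f'{n}.npz',im=im,d=d); ims.append(im)
    for t in ['carton','caddy','buffer','door','pot','brayer','palette','sculpting_tool','jar','mug']:
        print(n,t,[(np.round(x['box']).tolist(),round(x['p'],2)) for x in manip.find_in(t,n)][:3])
    for t in ['edge','roof','door_grip','carton','caddy','buffer']:
        print(n,'tip',t,[(np.round(x['pixel'],1).tolist(),round(x['p'],2)) for x in manip.tip_of(t,n)][:3])
    cv2.imwrite(f'pics/{n}0.png',im[:,:,::-1])
o=manip.get_obs(); print({k:np.round(v,3) for k,v in o.items()})
E
```

```text
pics
scene carton [([303.0, 148.0, 347.0, 208.0], 0.93), ([284.0, 183.0, 334.0, 254.0], 0.82), ([399.0, 166.0, 462.0, 216.0], 0.59)]
scene caddy [([327.0, 194.0, 489.0, 344.0], 0.71)]
scene buffer []
scene door [([379.0, 242.0, 407.0, 312.0], 0.69)]
scene pot [([272.0, 240.0, 311.0, 286.0], 0.62)]
scene brayer [([227.0, 145.0, 260.0, 183.0], 0.74)]
scene palette [([152.0, 192.0, 244.0, 248.0], 0.65), ([325.0, 200.0, 490.0, 344.0], 0.54)]
scene sculpting_tool [([239.0, 180.0, 269.0, 209.0], 0.75)]
scene jar [([199.0, 158.0, 221.0, 196.0], 0.66), ([273.0, 239.0, 311.0, 280.0], 0.45)]
scene mug [([265.0, 126.0, 301.0, 165.0], 0.72)]
scene tip edge [([351.3, 239.7], 0.65)]
scene tip roof [([425.8, 226.9], 0.65)]
scene tip door_grip [([391.3, 262.2], 0.72)]
scene tip carton [([308.4, 233.9], 0.97), ([328.7, 193.4], 0.94), ([424.7, 213.6], 0.83)]
scene tip caddy [([408.1, 254.9], 0.78), ([308.6, 235.4], 0.37)]
scene tip buffer []
side carton [([316.0, 172.0, 370.0, 228.0], 0.94), ([213.0, 161.0, 258.0, 212.0], 0.73), ([273.0, 201.0, 329.0, 268.0], 0.58)]
side caddy [([404.0, 273.0, 435.0, 
[... 821 characters left out ...]
0.35)]
side tip carton [([240.0, 196.0], 0.94), ([299.4, 251.1], 0.87), ([341.3, 215.0], 0.67)]
side tip caddy [([288.2, 175.9], 0.79)]
side tip buffer []
{'clock': np.float64(1.7), 'joint_pos': array([-0.023,  0.332, -0.065,  1.46 ,  0.022,  1.35 , -0.088]), 'joint_velocities': array([ 0.002,  0.   , -0.001, -0.001, -0.001,  0.   ,  0.   ]), 'tau': array([ 0.0000e+00, -6.2522e+01,  4.9000e-02, -3.9182e+01,  1.7000e-02,
        2.0000e-03,  0.0000e+00]), 'position': array([0.625, 0.   , 0.245]), 'ee_rot': array([0.707, 0.707, 0.   , 0.   ]), 'ft_force': array([ 0.248, -0.239,  0.397]), 'torque': array([-0.041,  0.039,  0.007]), 'grasp_force': np.float64(0.0), 'grip_width': np.float64(1.004)}
```

View pics/scene0.png

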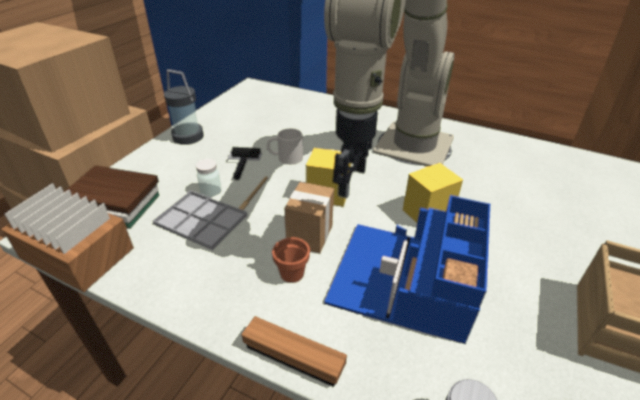

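View pics/side0.png

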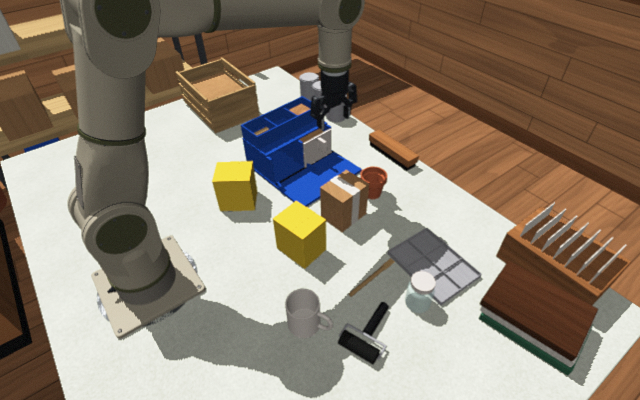

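The scene shows three carton-shaped things: brown with a paper band at scene (310,215) / side (344,200), yellow at scene (325,170) / side (300,233), and yellow at scene (433,190) / side (236,186). The brown banded one before the blue base is the carton meant, because the yellow ones are excluded by the description. I'll measure it and confirm with a crop.

```bash
cat >> h.py <<'E'
def rect(P,lo,hi):
    Q=P[(P[:,2]>lo)&(P[:,2]<hi)]; return len(Q),cv2.minAreaRect(Q[:,:2].astype(np.float32)*1000)
E
python3 - <<'E'
from h import *
for t,a,b in [('edge',(351.3,239.7),(321.8,195)),('roof',(425.8,226.9),(280.8,144.1)),('grip',(391.3,262.2),(320.2,141.4)),('carton',(308.4,233.9),(341.3,215)),('caddy',(408.1,254.9),(288.2,175.9))]:
    p,e=two('scene',a,'side',b); print(t,p.round(4),round(e,4))
Pall={}
for n in ['scene','side']:
    z=np.load(n+'.npz'); im,d=z['im'],z['d']; P=cloud(n,d>0,d); v,u=np.nonzero(d>0); c=im[v,u].astype(int)
    hsv=cv2.cvtColor(im,cv2.COLOR_RGB2HSV)[v,u].astype(int)
    ws=(P[:,0]>.2)&(P[:,0]<1.2)&(abs(P[:,1])<.9)
    blue=ws&(hsv[:,0]>100)&(hsv[:,0]<125)&(hsv[:,1]>150)&(P[:,2]>.0)
    print(n,'table z',np.median(P[ws&(abs(P[:,2])<.02)&(hsv[:,1]<60)][:,2]))
    for lo,hi in [(.005,.02),(.1,.13),(.15,.18)]:
        B=P[blue]; print(n,'blue',lo,rect(B,lo,hi))
    g=[x for x in manip.trace('carton',n)]
    for x in g:
        m=x['pixels']; Q=cloud(n,m,d); print(n,'carton?',np.round(x['box']),round(x['p'],2),'col',im[m].mean(0).round(),'med',np.median(Q,0).round(3),'zmax',np.percentile(Q[:,2],98).round(3),'top',rect(Q,.115,.135))
s=cv2.resize(np.load('side.npz')['im'][90:290,190:450],None,fx=3,fy=2.9,interpolation=cv2.INTER_CUBIC)
cv2.imwrite('pics/crop.png',s[:,:,::-1])
E
```

```text
edge [ 0.5557 -0.0194  0.0168] 0.013
roof [0.5349 0.1563 0.117 ] 0.0071
grip [0.658  0.1133 0.0995] 0.0007
carton [ 0.562  -0.125   0.0033] 0.0071
caddy [0.5306 0.1267 0.0071] 0.0011
scene table z 0.00023715054208856
scene blue 0.005 (4879, ((601.1643676757812, 135.7666778564453), (268.9737243652344, 295.1103820800781), 5.616194248199463))
scene blue 0.1 (3336, ((594.8748168945312, 210.1392822265625), (267.9085693359375, 147.7442169189453), 5.847970485687256))
scene blue 0.15 (1306, ((591.3557739257812, 238.95169067382812), (263.8678283691406, 88.33982849121094), 5.9159698486328125))
scene carton? [281. 182. 332. 253.] 0.86 col [137. 116.  93.] med [ 0.607 -0.106  0.108] zmax 0.126 top (1176, ((569.7235717773438, -122.96121978759766), (109.3089599609375, 91.2784423828125), 6.645484447479248))
scene carton? [198. 160. 225. 198.] 0.74 col [181. 186. 177.] med [ 0.538 -0.454  0.061] zmax 0.096 top (0, ((0.0, 0.0), (0.0, 0.0), 0.0))
scene carton? [302. 148. 353. 209.] 0.59 col [168. 152.  72.] med [ 0.429 -0.159  0.113] zmax 0.127 top (549, ((432.0350036621094, -162.158935546875), (173.6
[... 398 characters left out ...]
69), 2.5004024505615234))
side blue 0.1 (1110, ((589.198974609375, 208.71633911132812), (264.45245361328125, 150.8538360595703), 5.616424560546875))
side blue 0.15 (727, ((588.8944091796875, 237.91754150390625), (265.1482849121094, 98.05949401855469), 5.971262454986572))
side carton? [319. 170. 370. 231.] 0.72 col [130. 107.  83.] med [ 0.544 -0.151  0.1  ] zmax 0.127 top (922, ((525.8146362304688, -133.27362060546875), (193.44532775878906, 97.15921020507812), 11.219326972961426))
side carton? [272. 201. 329. 270.] 0.64 col [171. 152.  49.] med [ 0.373 -0.179  0.108] zmax 0.127 top (1171, ((388.9566650390625, -153.97386169433594), (93.26311492919922, 112.49589538574219), 11.779109001159668))
```

View pics/crop.png

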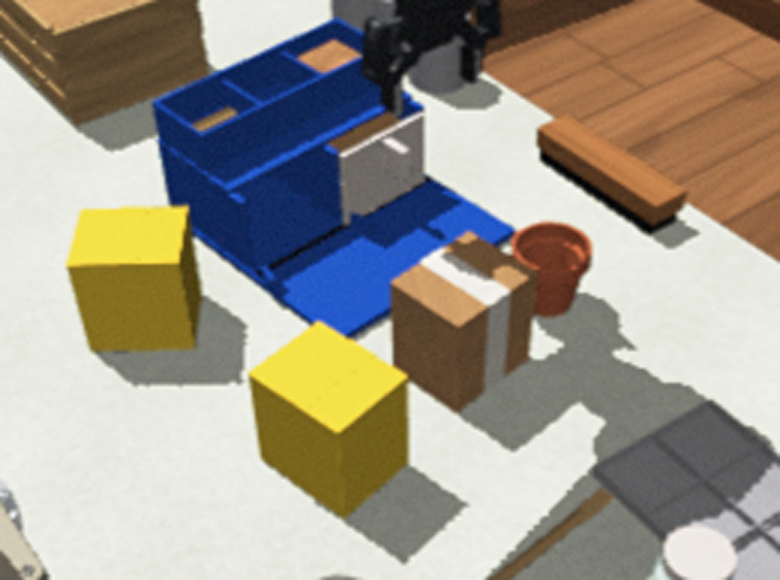

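The crop confirms it: the brown carton with the white band, at crop (462,320), is just before the base. Next I'll refine the caddy frame from the stored clouds.

Run:
```python
from h import *
th=np.deg2rad(95.8); X=np.array([np.cos(th),np.sin(th)]); Y=np.array([-X[1],X[0]]); O=np.array([.537,.1266])
for n in ['scene','side']:
    z=np.load(n+'.npz'); im,d=z['im'],z['d']; P=cloud(n,d>0,d); v,u=np.nonzero(d>0)
    h=cv2.cvtColor(im,cv2.COLOR_RGB2HSV)[v,u].astype(int)
    q=np.c_[(P[:,:2]-O)@X,(P[:,:2]-O)@Y,P[:,2]]*1000
    b=(h[:,0]>100)&(h[:,0]<125)&(h[:,1]>150)&(abs(q[:,0])<250)&(abs(q[:,1]+64)<200)
    def ed(sel,ax,other,side,tag):
        # extreme per bin of other axis, robust line
        B=q[sel]; k=np.floor(B[:,other]/8); pts=[]
        for kk in np.unique(k):
            s=B[k==kk]
            if len(s)>6: pts.append([kk*8+4,np.percentile(s[:,ax],98 if side>0 else 2)])
        pts=np.array(pts)
        if len(pts)<4: return
        m=abs(pts[:,1]-np.median(pts[:,1]))<6; f=np.polyfit(pts[m,0],pts[m,1],1); print(n,tag,'edge at %.1f'%np.median(pts[m,1]),'slope %.3f'%f[0],m.sum())
    s=b&(abs(q[:,2]-12)<5); ed(s&(q[:,0]<0),0,1,-1,'slab near x(-150)'); ed(s&(q[:,0]<-40),1,0,-1,'slab y(-198)'); ed(s&(q[:,0]<-40),1,0,1,'slab y(70)')
    s=b&(q[:,2]>155)&(q[:,2]<172); ed(s,0,1,-1,'tray x(60)'); ed(s,0,1,1,'tray x(152)'); ed(s,1,0,-1,'tray ylo'); ed(s,1,0,1,'tray yhi')
    s=b&(abs(q[:,2]-116)<5); ed(s,0,1,-1,'roof x(20)'); ed(s,1,0,1,'roof yhi')
    w=(h[:,1]<60)&(q[:,2]>40)&(q[:,2]<120)&(abs(q[:,0]+20)<50)&(q[:,1]<-30)&(q[:,1]>-210)
    Wq=q[w]; print(n,'white',len(Wq),np.percentile(Wq,[2,50,98],axis=0).round(0).tolist())
for t,p,zz in [('edge s',('scene',(351.3,239.7)),.012),('edge d',('side',(321.8,195)),.012),('roof s',('scene',(425.8,226.9)),.116),('roof d',('side',(280.8,144.1)),.116),('grip s',('scene',(391.3,262.2)),.098),('grip d',('side',(320.2,141.4)),.098)]:
    w=atz(*p,zz)[0]; print(t,w.round(3),(np.array([(w[:2]-O)@X,(w[:2]-O)@Y])*1000).round(1))
c,K,D,M,t=cal('wrist'); print('wristcam',t.round(3),(-M[:,2]).round(3),'up',M[:,1].round(2),K[0,0],'clock',manip.get_obs()['clock'])
for n,b in [('scene',(272,240,311,286)),('side',(360,169,387,199))]:
    z=np.load(n+'.npz');m=np.zeros((400,640),bool);m[b[1]:b[3],b[0]:b[2]]=1;P=cloud(n,m,z['d']);print('pot',rect(P,.07,.085))
```

```text
scene slab near x(-150) edge at -141.3 slope 0.001 33
scene slab y(-198) edge at -195.2 slope -0.008 13
scene slab y(70) edge at 58.5 slope 0.023 13
scene tray x(60) edge at 62.5 slope 0.005 29
scene tray x(152) edge at 149.5 slope -0.001 31
scene tray ylo edge at -196.0 slope 0.004 12
scene tray yhi edge at 63.7 slope -0.004 11
scene roof x(20) edge at 25.6 slope 0.002 30
scene roof yhi edge at 48.9 slope 0.001 3
scene white 600 [[-44.0, -184.0, 47.0], [-11.0, -126.0, 97.0], [21.0, -65.0, 116.0]]
side slab near x(-150) edge at -120.4 slope -1.433 2
side slab y(-198) edge at -186.5 slope 0.042 14
side slab y(70) edge at 68.3 slope 0.051 9
side tray x(60) edge at 60.2 slope 0.007 29
side tray x(152) edge at 150.3 slope -0.001 31
side tray ylo edge at -193.9 slope 0.043 7
side tray yhi edge at 67.3 slope 0.006 12
side roof x(20) edge at 21.4 slope -0.007 27
side roof yhi edge at 68.5 slope 0.024 10
side white 581 [[-49.0, -183.0, 41.0], [-13.0, -115.0, 87.0], [22.0, -59.0, 115.0]]
edge s [ 0.545 -0.017  0.012] [-143.4    6.1]
edge d [ 0.561 -0.022  0.012] [-150.3   -9. ]
roof s [0.538 0.154 0.116] [27.1 -3.3]
roof d [0.535 0.162 0.116] [35.6 -1.7]
grip s [0.657 0.113 0.098] [ -25.8 -117.9]
grip d [0.659 0.115 0.098] [ -23.6 -120.3]
wristcam [0.624 0.071 0.373] [ 0.    -0.277 -0.961] up [ 0.    0.96 -0.28] 289.7345757433329 clock 1.8
pot (336, ((703.501953125, -102.04625701904297), (81.6524429321289, 81.8996353149414), 26.324777603149414))
pot (158, ((676.9404296875, -131.67578125), (148.7937469482422, 77.74559020996094), 49.47407150268555))
```

```bash
python3 -m pendant '[[-1.0,-0.24,0,0.03,0.5,-0.18,0],[-2.0,-0.48,0,0.05,1,-0.36,0],[-3.0,-0.72,0,0.08,1.5,-0.55,0],[-4.0,-0.96,0,0.1,2,-0.73,0],[-4.0,-0.96,0,0.1,2,-0.73,0],[-4.0,-0.96,0,0.1,2,-0.73,0],[-4.0,-0.96,0,0.1,2,-0.73,0],[-4.0,-0.96,0,0.1,2,-0.73,0],[-4.0,-0.96,0,0.1,2,-0.73,0],[-4.0,-0.96,0,0.1,2,-0.73,0]]' 40
cat > loc.py <<'E'
from h import *
import sys
O=np.array([.537,.1266]);th=np.deg2rad(95.8); X=np.array([np.cos(th),np.sin(th)]); Y=np.array([-X[1],X[0]])
def cad(P): return np.c_[(P[:,:2]-O)@X*1000,(P[:,:2]-O)@Y*1000,P[:,2]*1000]
E
python3 - <<'E'
from loc import *
C=cal('wrist'); im,d=manip.camera('wrist'); np.savez('w1.npz',im=im,d=d); cv2.imwrite('pics/w1.png',im[:,:,::-1])
print(C[4].round(3),(-C[3][:,2]).round(3))
for t in ['edge','carton','roof','caddy']: print(t,[(np.round(x['pixel'],1).tolist(),round(x['p'],2)) for x in manip.tip_of(t,'wrist')])
P=cloud('wrist',d>0,d,C); v,u=np.nonzero(d>0); h=cv2.cvtColor(im,cv2.COLOR_RGB2HSV)[v,u].astype(int); q=cad(P)
b=(h[:,0]>100)&(h[:,0]<125)&(h[:,1]>150)
s=b&(abs(q[:,2]-12)<6); B=q[s]; print('slab',len(B),np.median(B[:,2]),np.percentile(B,[0.5,99.5],axis=0).round(1).tolist())
for k in range(-200,80,20):
    z=B[abs(B[:,1]-k)<10]
    if len(z)>20: print(k,np.percentile(z[:,0],[.2,1]).round(1),end=' | ')
for k in range(-140,-20,20):
    z=B[abs(B[:,0]-k)<10]
    if len(z)>20: print(k,np.percentile(z[:,1],[.2,99.8]).round(1),end=' | ')
c=(abs(q[:,2]-125)<5)&(q[:,0]<-150)&(q[:,0]>-310)&(abs(q[:,1])<90)
r=cv2.minAreaRect(q[c][:,:2].astype(np.float32)); print('\ncarton top (caddy frame)',c.sum(),r,np.median(q[c][:,2]))
import json; print(manip.get_obs()['clock'],manip.get_obs()['position'])
E
```

```text
clock: 3.05
position: [0.5771, -0.1997, 0.2454]
ee_rot: [0.663, 0.735, 0.093, -0.103]
ft_force: [-0.2, -0.6, -0.4]
grip_width: 0.503
grasp_force: 0.0
[ 0.573 -0.167  0.388] [ 0.001 -0.001 -1.   ]
edge [([312.4, 80.0], 0.85), ([314.0, 164.5], 0.17)]
carton [([313.9, 160.3], 0.59)]
roof []
caddy [([420.8, 152.4], 0.62)]
slab 15978 11.475458662735278 [[-147.2, -193.2, 9.4], [-38.2, 68.1, 13.5]]
-200 [-146.7 -146.3] | -180 [-147.5 -146.8] | -160 [-147.9 -147.5] | -140 [-147.8 -146.8] | -120 [-147.3 -146.7] | -100 [-147.3 -146.5] | -80 [-147.3 -147. ] | -60 [-147.7 -147.3] | -40 [-147.6 -147.2] | -20 [-147.4 -146.4] | 0 [-146.7 -146.3] | 20 [-146.8 -146.4] | 40 [-146.7 -146.2] | 60 [-146.6 -146.1] | -140 [-193.8   69.2] | -120 [-193.9   69.5] | -100 [-194.5   68.7] | -80 [-194.9   68.8] | -60 [-193.9   69. ] | -40 [-193.4   67.9] | 
carton top (caddy frame) 11722 ((-252.3220672607422, -3.7681236267089844), (90.26258087158203, 110.84834289550781), 1.384649395942688) 124.48906295300411
3.3 [ 0.57699895 -0.20004794  0.24532172]
```

View pics/w1.png

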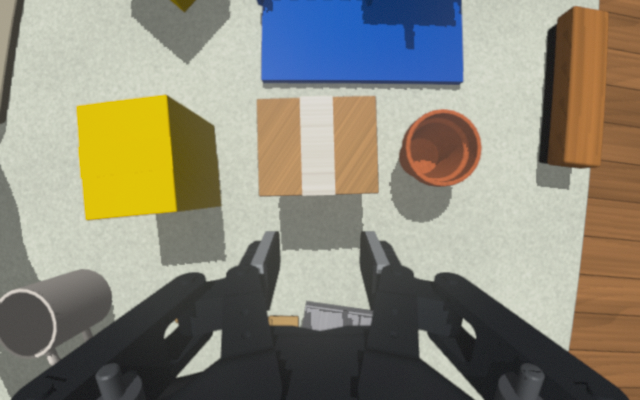

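The wrist picture shows the carton top at px (257–378, 96–195), the base edge at row 82, the pot at (443,147) and both fingers behind the carton. The sizes and heights (124.5 and 11.5 mm) agree with the text. The slab edges put the caddy origin 3 mm in x and 1.5 mm in y from my first estimate.

```bash
sed -i 's/^O=np.*;th/O=np.array([.5352,.1295]);th/' loc.py
cat >> loc.py <<'E'
def st():
    o=manip.get_obs(); p=cad(np.array([o['position']]))[0]; Rm=R.from_quat(o['ee_rot']).as_matrix()
    Rc=np.array([[X[0],X[1],0],[Y[0],Y[1],0],[0,0,1]])@Rm   # tool axes in caddy frame
    f=np.array([X@o['ft_force'][:2],Y@o['ft_force'][:2],o['ft_force'][2]])
    return o,p,Rc,f
def go(*targets,tilt=None):
    """targets: caddy TCP points (mm) -> tool-frame shift units; prints state"""
    o,p,Rc,f=st(); print('t %.2f TCP caddy'%o['clock'],p.round(1),'F caddy',f.round(1),'tilt %.1f'%np.degrees(np.arctan2(Rc[0,2],-Rc[2,2])),'yaw %.1f'%np.degrees(np.arctan2(Rc[1,0],Rc[0,0])),'roll %.1f'%np.degrees(np.arcsin(Rc[1,2])))
    for t in targets: print(t,'->',((Rc.T@(np.array(t)-p))/50).round(3))
    print('unit: caddy 1mm x->',(Rc.T@[1,0,0]/50).round(4),'z->',(Rc.T@[0,0,1]/50).round(4))
    if tilt is not None:
        a=np.deg2rad(tilt); T=np.array([[np.cos(a),0,np.sin(a)],[0,-1,0],[np.sin(a),0,-np.cos(a)]]) 
        print('turn',(R.from_matrix(Rc.T@T).as_rotvec()/np.deg2rad(8)).round(3))
E
python3 -c "
from loc import *
go((-326,-5,62),(-232,0,62),tilt=16)"
```

```text
t 3.30 TCP caddy [-332.1   -8.3  245.3] F caddy [ 0.7  0.6 -0.9] tilt 16.0 yaw 0.1 roll -0.0
(-326, -5, 62) -> [-0.894 -0.067  3.558]
(-232, 0, 62) -> [ 0.913 -0.165  4.076]
unit: caddy 1mm x-> [0.0192 0.     0.0055] z-> [ 0.0055  0.     -0.0192]
turn [ 0.001 -0.002  0.009]
```

```bash
python3 -m pendant '[[-0.22,-0.02,0.9,0,0,0,0],[-0.45,-0.03,1.8,0,0,0,0],[-0.67,-0.05,2.7,0,0,0,0],[-0.89,-0.07,3.56,0,0,0,0],[-0.89,-0.07,3.56,0,0,0,0],[-0.89,-0.07,3.56,0,0,0,0],[-0.85,-0.07,3.57,0,0,0,0],[-0.81,-0.07,3.58,0,0,0,0],[-0.77,-0.07,3.59,0,0,0,0],[-0.74,-0.07,3.6,0,0,0,0]]'
python3 - <<'E'
from loc import *
go((-260,-1,62),(-256,0,62))
C=cal('wrist'); im,d=manip.camera('wrist'); cv2.imwrite('pics/w2.png',im[:,:,::-1])
q=cad(cloud('wrist',d>0,d,C)); c=(abs(q[:,2]-125)<5)&(q[:,0]<-150)&(q[:,0]>-320)&(abs(q[:,1])<90)
print(c.sum(),cv2.minAreaRect(q[c][:,:2].astype(np.float32)))
E
```

```text
clock: 4.55
position: [0.5723, -0.1861, 0.0624]
ee_rot: [0.663, 0.735, 0.094, -0.103]
ft_force: [-0.1, 0.3, -0.8]
grip_width: 0.499
grasp_force: 0.0
t 4.55 TCP caddy [-317.7   -5.    62.4] F caddy [ 0.3  0.  -0.8] tilt 16.0 yaw 0.1 roll -0.0
(-260, -1, 62) -> [ 1.108 -0.078  0.326]
(-256, 0, 62) -> [ 1.185 -0.098  0.348]
unit: caddy 1mm x-> [0.0192 0.     0.0055] z-> [ 0.0055  0.     -0.0192]
96184 ((-274.03118896484375, -5.812324523925781), (91.56217956542969, 112.20165252685547), 0.2661144733428955)
```

View pics/w2.png

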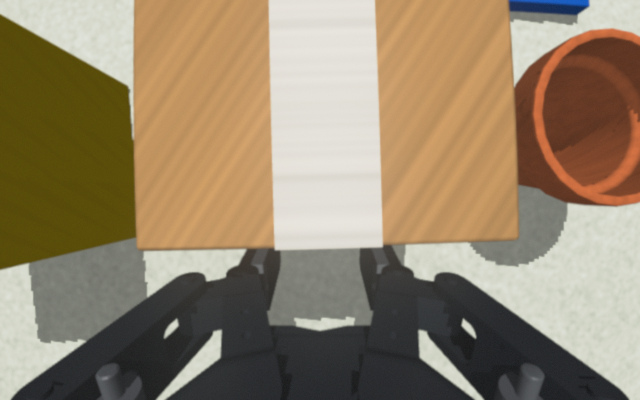

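Both fingertips stand just behind the carton's near edge, px (262,255) and (378,255), with the pot clear at the right. Next is the low push, drifting 4 mm sideways to centre it.

```bash
python3 -m pendant '[[0.04,-0.01,0.012,0,0,0,0],[0.09,-0.01,0.026,0,0,0,0],[0.2,-0.02,0.057,0,0,0,0],[0.34,-0.03,0.097,0,0,0,0],[0.49,-0.04,0.14,0,0,0,0],[0.64,-0.05,0.183,0,0,0,0],[0.78,-0.06,0.223,0,0,0,0],[0.91,-0.07,0.26,0,0,0,0],[1.01,-0.08,0.289,0,0,0,0],[1.05,-0.08,0.3,0,0,0,0]]'
python3 - <<'E'
from loc import *
go((-256,-1,62))
for n in ['side','scene']:
    im,d=manip.camera(n); q=cad(cloud(n,d>0,d)); c=(abs(q[:,2]-125)<4)&(q[:,0]<-120)&(q[:,0]>-320)&(abs(q[:,1])<75)
    v,u=np.nonzero(d>0); h=cv2.cvtColor(im,cv2.COLOR_RGB2HSV)[v,u]; c&=h[:,2]>90
    print(n,c.sum(),np.percentile(q[c],[1,99],axis=0).round(1).tolist(),cv2.minAreaRect(q[c][:,:2].astype(np.float32)))
    cv2.imwrite(f'pics/{n}3.png',cv2.resize(im[130:290,220:420],None,fx=3,fy=3)[:,:,::-1])
E
```

```text
clock: 5.85
position: [0.5625, -0.132, 0.0622]
ee_rot: [0.663, 0.735, 0.093, -0.103]
ft_force: [1.1, -2.5, -0.7]
grip_width: 0.5
grasp_force: 1.3
t 5.85 TCP caddy [-262.9   -0.8   62.2] F caddy [-2.6 -0.9 -0.7] tilt 16.0 yaw 0.1 roll 0.0
(-256, -1, 62) -> [0.133 0.005 0.042]
unit: caddy 1mm x-> [0.0192 0.     0.0055] z-> [ 0.0055  0.     -0.0192]
side 649 [[-249.7, -54.8, 121.6], [-161.0, 52.4, 128.2]] ((-205.6470489501953, -1.9500198364257812), (111.11827850341797, 91.36705017089844), 89.68013000488281)
scene 1167 [[-255.3, -59.9, 121.6], [-158.9, 49.3, 127.3]] ((-225.5294647216797, -4.616973876953125), (136.05841064453125, 115.18157958984375), 1.019923448562622)
```

View pics/scene3.png

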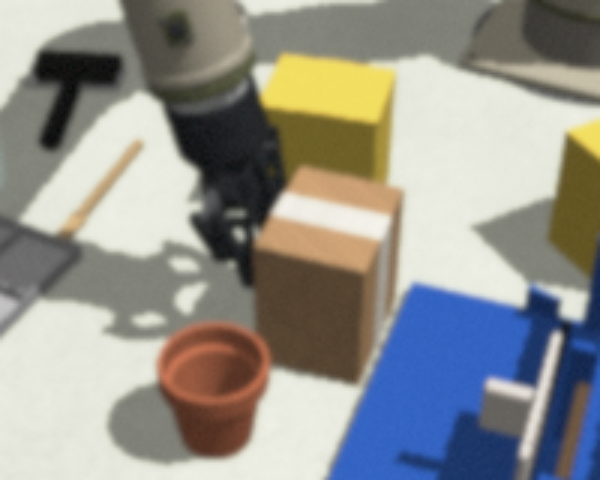

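The crop shows the carton still upright at (330,270), its foot about 10 mm short of the blue edge, with the pot untouched. I'll push 7 mm more, back off slightly and go high.

```bash
python3 -m pendant '[[0.02,0,0.006,0,0,0,0],[0.05,0,0.015,0,0,0,0],[0.08,0,0.023,0,0,0,0],[0.11,-0.01,0.032,0,0,0,0],[0.135,-0.01,0.039,0,0,0,0],[0.135,-0.01,0.039,0,0,0,0],[0.135,-0.01,0.039,0,0,0,0],[0.135,-0.01,0.039,0,0,0,0],[0.135,-0.01,0.039,0,0,0,0],[0.135,-0.01,0.039,0,0,0,0]]'
python3 - <<'E'
from loc import *
go((-262,-1,62),(-262,-1,122),(-252,-1,122))
E
```

```text
clock: 7.2
position: [0.5614, -0.1253, 0.0621]
ee_rot: [0.663, 0.735, 0.094, -0.103]
ft_force: [-0.7, -1.0, -0.6]
grip_width: 0.499
grasp_force: 0.3
t 7.20 TCP caddy [-256.1   -0.3   62.1] F caddy [-0.9  0.8 -0.6] tilt 16.0 yaw 0.1 roll 0.0
(-262, -1, 62) -> [-0.114  0.013 -0.03 ]
(-262, -1, 122) -> [ 0.217  0.014 -1.183]
(-252, -1, 122) -> [ 0.409  0.014 -1.128]
unit: caddy 1mm x-> [0.0192 0.     0.0055] z-> [ 0.0055  0.     -0.0192]
```

```bash
python3 -m pendant '[[-0.15,0.01,-0.04,0,0,0,0],[-0.15,0.01,-0.04,0,0,0,0],[0.01,0.01,-0.6,0,0,0,0],[0.17,0.01,-1.13,0,0,0,0],[0.17,0.01,-1.13,0,0,0,0],[0.21,0.01,-1.1,0,0,0,0],[0.25,0.01,-1.08,0,0,0,0],[0.27,0.01,-1.08,0,0,0,0],[0.29,0.01,-1.07,0,0,0,0],[0.32,0.01,-1.06,0,0,0,0]]'
python3 - <<'E'
from loc import *
go((-235,-1,118),(-222,-1,118),(-180,-1,120))
E
```

```text
clock: 8.45
position: [0.5618, -0.1249, 0.1174]
ee_rot: [0.663, 0.735, 0.093, -0.103]
ft_force: [-0.4, -4.0, 1.1]
grip_width: 0.496
grasp_force: 1.6
t 8.45 TCP caddy [-255.8   -0.7  117.4] F caddy [-3.9  0.8  1.1] tilt 16.0 yaw 0.1 roll -0.0
(-235, -1, 118) -> [0.403 0.006 0.103]
(-222, -1, 118) -> [0.652 0.006 0.175]
(-180, -1, 120) -> [1.471 0.007 0.368]
unit: caddy 1mm x-> [0.0192 0.     0.0055] z-> [ 0.0055  0.     -0.0192]
```

```bash
python3 -m pendant '[[0.04,0,0.01,0,0,0,0],[0.09,0,0.025,0,0,0,0],[0.14,0,0.038,0,0,0,0],[0.2,0,0.054,0,0,0,0],[0.26,0,0.07,0,0,0,0],[0.32,0,0.086,0,0,0,0],[0.38,0,0.102,0,0,0,0],[0.44,0,0.118,0,0,0,0],[0.5,0,0.134,0,0,0,0],[0.54,0,0.145,0,0,0,0]]'
python3 - <<'E'
from loc import *
go((-180,-1,122))
im,d=manip.camera('scene'); cv2.imwrite('pics/scene4.png',cv2.resize(im[130:290,220:420],None,fx=3,fy=3)[:,:,::-1])
E
```

```text
clock: 9.7
position: [0.5604, -0.0997, 0.12]
ee_rot: [0.664, 0.735, 0.094, -0.1]
ft_force: [-0.2, -11.6, 16.0]
grip_width: 0.5
grasp_force: 7.7
t 9.70 TCP caddy [-230.6   -1.9  120. ] F caddy [-11.5   1.4  16. ] tilt 15.8 yaw -0.0 roll -0.3
(-180, -1, 122) -> [ 0.985 -0.019  0.237]
unit: caddy 1mm x-> [ 0.0192 -0.      0.0054] z-> [ 0.0054  0.0001 -0.0192]
```

View pics/scene4.png

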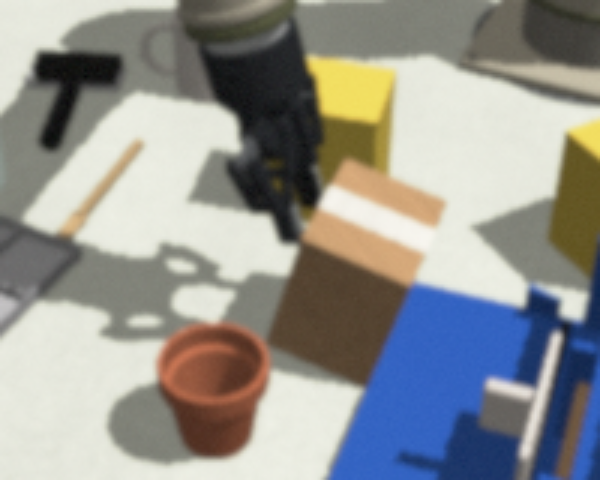

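The carton is tipped about 20°, and the fingertips stick and hold its rising back edge down (16 N vertical). I'll follow the arc upward to relieve that.

```bash
python3 -m pendant '[[0.02,0,-0.06,0,0,0,0],[0.03,0,-0.12,0,0,0,0],[0.05,0,-0.17,0,0,0,0],[0.06,0,-0.21,0,0,0,0],[0.06,0,-0.21,0,0,0,0],[0.06,0,-0.21,0,0,0,0],[0.06,0,-0.21,0,0,0,0],[0.06,0,-0.21,0,0,0,0],[0.06,0,-0.21,0,0,0,0],[0.06,0,-0.21,0,0,0,0]]'
python3 - <<'E'
from loc import *
go()
im,d=manip.camera('side'); cv2.imwrite('pics/side5.png',cv2.resize(im[110:270,260:420],None,fx=3,fy=3)[:,:,::-1])
# carton tilt from depth of scene: fit plane of its far (top) & +y faces
im,d=manip.camera('scene'); tr=manip.trace('carton','scene')
for x in tr[:3]:
    m=x['pixels']; q=cad(cloud('scene',m,d)); s=(abs(q[:,1])<75)&(q[:,0]<-60)&(q[:,0]>-280)
    if s.sum()>200: print(x['p'],np.percentile(q[s],[2,98],axis=0).round(0).tolist())
E
```

```text
clock: 11.0
position: [0.5589, -0.0969, 0.1289]
ee_rot: [0.663, 0.735, 0.093, -0.103]
ft_force: [0.1, -2.2, 1.0]
grip_width: 0.502
grasp_force: 0.8
t 11.00 TCP caddy [-227.6   -0.7  128.9] F caddy [-2.2  0.1  1. ] tilt 16.0 yaw 0.1 roll -0.0
unit: caddy 1mm x-> [0.0192 0.     0.0055] z-> [ 0.0055  0.     -0.0192]
0.57 [[-226.0, -60.0, 13.0], [-125.0, 45.0, 142.0]]
```

```bash
python3 -m pendant '[[0.05,0,-0.015,0,0,0,0],[0.1,0,-0.03,0,0,0,0],[0.16,0,-0.04,0,0,0,0],[0.22,0,-0.05,0,0,0,0],[0.28,0,-0.055,0,0,0,0],[0.34,0,-0.06,0,0,0,0],[0.4,0,-0.065,0,0,0,0],[0.45,0,-0.065,0,0,0,0],[0.5,0,-0.065,0,0,0,0],[0.52,0,-0.065,0,0,0,0]]'
python3 - <<'E'
from loc import *
go()
im,d=manip.camera('scene'); tr=manip.trace('carton','scene')
for x in tr[:3]:
    m=x['pixels']; q=cad(cloud('scene',m,d)); s=(abs(q[:,1])<75)&(q[:,0]<-20)&(q[:,0]>-280)
    if s.sum()>200: print(x['p'],np.percentile(q[s],[2,98],axis=0).round(0).tolist())
E
```

```text
clock: 12.4
position: [0.5565, -0.0728, 0.1393]
ee_rot: [0.663, 0.735, 0.094, -0.103]
ft_force: [-0.2, -1.4, 0.3]
grip_width: 0.5
grasp_force: 0.7
t 12.40 TCP caddy [-203.4   -0.8  139.3] F caddy [-1.4  0.4  0.3] tilt 16.0 yaw 0.1 roll -0.0
unit: caddy 1mm x-> [0.0192 0.     0.0055] z-> [ 0.0055  0.     -0.0192]
0.72 [[-220.0, -60.0, 20.0], [-104.0, 43.0, 150.0]]
```

```bash
python3 -m pendant '[[0.07,0,-0.005,0,0,0,0],[0.14,0,-0.0,0,0,0,0],[0.21,0,0.0,0,0,0,0],[0.28,0,0.01,0,0,0,0],[0.35,0,0.02,0,0,0,0],[0.42,0,0.03,0,0,0,0],[0.49,0,0.05,0,0,0,0],[0.56,0,0.07,0,0,0,0],[0.63,0,0.09,0,0,0,0],[0.66,0,0.1,0,0,0,0]]'
cat > see.py <<'E'
from loc import *
for n in ['scene','side']:
    im,d=manip.camera(n)
    for x in manip.trace('carton',n)[:4]:
        m=x['pixels']; q=cad(cloud(n,m,d)); s=(abs(q[:,1])<75)&(q[:,0]<150)&(q[:,0]>-280)
        if s.sum()>200:
            q=q[s]; t=q[abs(q[:,2]-np.percentile(q[:,2],97))<4]; print(n,round(x['p'],2),np.percentile(q,[2,98],axis=0).round(0).tolist(),'top',np.percentile(t[:,2],50).round(1),np.array(cv2.minAreaRect(t[:,:2].astype(np.float32))[0]).round(1),np.round(cv2.minAreaRect(t[:,:2].astype(np.float32))[1:][0],1),round(cv2.minAreaRect(t[:,:2].astype(np.float32))[2],2))
E
python3 -c "
from see import *
go((-260,-1,150))"
```

```text
clock: 13.75
position: [0.5529, -0.0396, 0.1433]
ee_rot: [0.663, 0.735, 0.093, -0.103]
ft_force: [0.7, -0.2, 0.7]
grip_width: 0.496
grasp_force: 0.0
scene 0.79 [[-215.0, -60.0, 23.0], [-77.0, 40.0, 149.0]] top 147.9 [-136.    -7.3] [ 17.5 103.6] 1.47
side 0.96 [[-219.0, -53.0, 24.0], [-89.0, 53.0, 143.0]] top 139.1 [-149.5   11.9] [97.  27.5] 65.39
side 0.66 [[-108.0, -70.0, 8.0], [147.0, 69.0, 166.0]] top 164.3 [-18.5  -0.6] [140.6 337.9] 88.8
t 13.95 TCP caddy [-170.5   -0.6  143.4] F caddy [-0.9 -0.3  0.2] tilt 16.0 yaw 0.1 roll 0.0
(-260, -1, 150) -> [-1.684  0.006 -0.621]
unit: caddy 1mm x-> [0.0192 0.     0.0055] z-> [ 0.0055  0.     -0.0192]
```

```bash
python3 -m pendant '[[0.06,0,0.017,0,0,0,0],[0.12,0,0.034,0,0,0,0],[0.18,0,0.05,0,0,0,0],[0.24,0,0.068,0,0,0,0],[0.3,0,0.086,0,0,0,0],[0.36,0,0.1,0,0,0,0],[0.42,0,0.12,0,0,0,0],[0.42,0,0.12,0,0,0,0],[0.42,0,0.12,0,0,0,0],[0.42,0,0.12,0,0,0,0]]'
python3 -c "
from see import *
go((-240,-1,150))"
```

```text
clock: 15.2
position: [0.5508, -0.0184, 0.1435]
ee_rot: [0.663, 0.735, 0.093, -0.103]
ft_force: [1.0, 0.8, 0.3]
grip_width: 0.501
grasp_force: 0.0
scene 0.71 [[-176.0, -60.0, 18.0], [-54.0, 45.0, 104.0]] top 101.6 [-116.5   -4.7] [126.1 112.2] 0.44
side 0.71 [[-182.0, -53.0, 13.0], [-61.0, 53.0, 105.0]] top 102.2 [-118.8   -1.8] [127.1 111.9] 0.29
t 15.40 TCP caddy [-148.7   -0.6  143.5] F caddy [-0.3 -0.2  0.6] tilt 16.0 yaw 0.1 roll -0.0
(-240, -1, 150) -> [-1.72   0.005 -0.628]
unit: caddy 1mm x-> [0.0192 0.     0.0055] z-> [ 0.0055  0.     -0.0192]
```

The carton lies flat: top at 102 mm, underside end at x ≈ -180, y ≈ -3, square. I'll go behind it and down.

```bash
python3 -m pendant '[[-0.7,0,-0.2,0,0,0,0],[-1.3,0,-0.36,0,0,0,0],[-1.3,0,-0.36,0,0,0,0],[-1.5,0,0.35,0,0,0,0],[-1.7,0,1.06,0,0,0,0],[-1.7,0,1.06,0,0,0,0],[-1.7,0,1.06,0,0,0,0],[-1.7,0,1.06,0,0,0,0],[-1.7,0,1.06,0,0,0,0],[-1.7,0,1.06,0,0,0,0]]'
python3 -c "
from see import *
go((-194,-1,67),(-80,1,67),(-30,1,67))"
```

```text
clock: 16.65
position: [0.558, -0.0851, 0.0697]
ee_rot: [0.663, 0.735, 0.094, -0.103]
ft_force: [0.2, 0.0, -0.5]
grip_width: 0.504
grasp_force: 0.0
scene 0.79 [[-175.0, -60.0, 17.0], [-54.0, 44.0, 104.0]] top 101.7 [-115.9   -5.9] [125.1 110.1] 1.36
side 0.9 [[-182.0, -50.0, 19.0], [-61.0, 53.0, 105.0]] top 102.3 [-120.2   -1.9] [125.9 109.9] 0.24
t 16.85 TCP caddy [-215.7   -0.7   69.2] F caddy [-0.4  0.   0. ] tilt 16.0 yaw 0.1 roll -0.0
(-194, -1, 67) -> [0.405 0.006 0.162]
(-80, 1, 67) -> [ 2.596 -0.031  0.791]
(-30, 1, 67) -> [ 3.558 -0.03   1.067]
unit: caddy 1mm x-> [0.0192 0.     0.0055] z-> [ 0.0055  0.     -0.0192]
```

```bash
python3 -m pendant '[[0.2,0,0.065,0,0,0,0],[0.34,0,0.11,0,0,0,0],[0.4,0,0.13,0,0,0,0],[0.46,-0.01,0.15,0,0,0,0],[0.56,-0.01,0.18,0,0,0,0],[0.68,-0.02,0.21,0,0,0,0],[0.8,-0.02,0.245,0,0,0,0],[0.92,-0.03,0.28,0,0,0,0],[1.04,-0.03,0.315,0,0,0,0],[1.16,-0.03,0.35,0,0,0,0]]'
python3 -c "
from see import *
go((-80,1,67),(-30,1,67))"
```

```text
clock: 18.1
position: [0.55, -0.0245, 0.0684]
ee_rot: [0.663, 0.735, 0.093, -0.103]
ft_force: [0.3, -3.6, 1.1]
grip_width: 0.505
grasp_force: 2.0
scene 0.69 [[-139.0, -59.0, 15.0], [-17.0, 49.0, 104.0]] top 101.7 [-77.8  -2.2] [125.7 113.2] 0.27
side 0.69 [[-142.0, -48.0, 15.0], [-20.0, 55.0, 104.0]] top 102.1 [-78.  -1.] [121.5 111.6] 1.33
t 18.30 TCP caddy [-154.1    1.    68.2] F caddy [-0.3 -0.2  0.1] tilt 16.1 yaw 0.1 roll 0.0
(-80, 1, 67) -> [1.418 0.003 0.434]
(-30, 1, 67) -> [2.379 0.005 0.711]
unit: caddy 1mm x-> [0.0192 0.     0.0055] z-> [ 0.0055 -0.     -0.0192]
```

```bash
python3 -m pendant '[[0.05,0,0.015,0,0,0,0],[0.13,0,0.039,0,0,0,0],[0.23,0,0.07,0,0,0,0],[0.34,0,0.1,0,0,0,0],[0.45,0,0.136,0,0,0,0],[0.56,0,0.17,0,0,0,0],[0.67,0,0.2,0,0,0,0],[0.78,0,0.236,0,0,0,0],[0.89,0,0.27,0,0,0,0],[1.0,0,0.3,0,0,0,0]]'
python3 -c "
from see import *
go((-80,1,67),(-30,1,67))"
```

```text
clock: 19.55
position: [0.545, 0.0271, 0.068]
ee_rot: [0.664, 0.735, 0.094, -0.103]
ft_force: [0.7, -5.3, 2.9]
grip_width: 0.497
grasp_force: 2.6
scene 0.78 [[-86.0, -59.0, 24.0], [17.0, 48.0, 105.0]] top 101.9 [-34.1  -6.5] [117.9 109. ] 88.61
side 0.6 [[-92.0, -51.0, 16.0], [25.0, 55.0, 113.0]] top 105.9 [-16.7   3.2] [ 84.  104.8] 8.19
t 19.75 TCP caddy [-102.     1.1   67.6] F caddy [ 0.1 -0.4  1.1] tilt 16.1 yaw 0.1 roll 0.0
(-80, 1, 67) -> [0.419 0.003 0.133]
(-30, 1, 67) -> [1.38  0.006 0.409]
unit: caddy 1mm x-> [0.0192 0.     0.0055] z-> [ 0.0055 -0.     -0.0192]
```

```bash
python3 -m pendant '[[0.05,0,0.015,0,0,0,0],[0.13,0,0.039,0,0,0,0],[0.24,0,0.07,0,0,0,0],[0.36,0,0.11,0,0,0,0],[0.48,0,0.146,0,0,0,0],[0.6,0,0.18,0,0,0,0],[0.72,0,0.216,0,0,0,0],[0.84,0,0.25,0,0,0,0],[0.96,0,0.29,0,0,0,0],[1.06,0,0.315,0,0,0,0]]'
python3 -c "
from see import *
go((-24,1,67))"
```

```text
clock: 21.0
position: [0.5391, 0.0825, 0.0673]
ee_rot: [0.663, 0.735, 0.094, -0.103]
ft_force: [0.2, -4.7, 2.3]
grip_width: 0.504
grasp_force: 2.3
scene 0.9 [[-31.0, -60.0, 34.0], [19.0, 48.0, 106.0]] top 102.2 [-5.6 -8.6] [121.5  53.5] 89.97
side 0.87 [[-56.0, -33.0, 15.0], [23.0, 59.0, 107.0]] top 102.5 [-0.5 33.8] [ 51.2 109.4] 42.98
t 21.20 TCP caddy [-46.5   1.4  67. ] F caddy [-0.6 -0.5  0.2] tilt 16.1 yaw 0.1 roll 0.1
(-24, 1, 67) -> [0.433 0.009 0.124]
unit: caddy 1mm x-> [0.0192 0.     0.0055] z-> [ 0.0055 -0.     -0.0192]
```

```bash
python3 -m pendant '[[0.05,0,0.015,0,0,0,0],[0.12,0,0.035,0,0,0,0],[0.2,0,0.058,0,0,0,0],[0.28,0,0.08,0,0,0,0],[0.35,0,0.1,0,0,0,0],[0.4,0,0.115,0,0,0,0],[0.43,0,0.124,0,0,0,0],[0.45,0,0.13,0,0,0,0],[0.46,0,0.133,0,0,0,0],[0.47,0,0.136,0,0,0,0]]'
python3 -c "
from see import *
go((-14,1,67))"
```

```text
clock: 22.45
position: [0.5365, 0.1063, 0.0671]
ee_rot: [0.663, 0.735, 0.093, -0.103]
ft_force: [-0.1, -1.1, -1.6]
grip_width: 0.498
grasp_force: 1.1
scene 0.72 [[-8.0, -58.0, 23.0], [19.0, 49.0, 105.0]] top 102.6 [ 5.9 -2.4] [107.8  27.7] 89.84
side 0.59 [[-30.0, -52.0, 12.0], [24.0, 59.0, 105.0]] top 102.6 [-5.2 37.7] [49.2 74.4] 71.89
t 22.65 TCP caddy [-23.1   1.   67.2] F caddy [-1.9  0.2 -0.8] tilt 16.0 yaw 0.1 roll -0.0
(-14, 1, 67) -> [0.174 0.    0.053]
unit: caddy 1mm x-> [0.0192 0.     0.0055] z-> [ 0.0055  0.     -0.0192]
```

```bash
python3 -m pendant '[[0.02,0,0.006,0,0,0,0],[0.04,0,0.011,0,0,0,0],[0.055,0,0.015,0,0,0,0],[0.07,0,0.02,0,0,0,0],[0.08,0,0.023,0,0,0,0],[0.09,0,0.026,0,0,0,0],[0.1,0,0.028,0,0,0,0],[0.105,0,0.03,0,0,0,0],[0.11,0,0.032,0,0,0,0],[0.115,0,0.033,0,0,0,0]]'
python3 -c "
from loc import *
go()"
```

```text
clock: 23.9
position: [0.5359, 0.1123, 0.0671]
ee_rot: [0.663, 0.735, 0.093, -0.103]
ft_force: [-0.0, -2.8, -0.6]
grip_width: 0.495
grasp_force: 1.2
t 23.90 TCP caddy [-17.2   1.   67.1] F caddy [-2.7  0.3 -0.6] tilt 16.0 yaw 0.1 roll -0.0
unit: caddy 1mm x-> [0.0192 0.     0.0055] z-> [ 0.0055  0.     -0.0192]
```

Not on the buffer yet. I'll advance in 0.25–0.5 mm steps.

```bash
python3 -m pendant '[[0.006,0,0.002,0,0,0,0],[0.012,0,0.003,0,0,0,0],[0.018,0,0.005,0,0,0,0],[0.023,0,0.007,0,0,0,0],[0.028,0,0.008,0,0,0,0],[0.032,0,0.009,0,0,0,0],[0.036,0,0.01,0,0,0,0],[0.038,0,0.011,0,0,0,0],[0.04,0,0.011,0,0,0,0],[0.04,0,0.011,0,0,0,0]]'
python3 -c "
from loc import *
go()"
```

```text
clock: 25.15
position: [0.5358, 0.1133, 0.0671]
ee_rot: [0.664, 0.735, 0.093, -0.103]
ft_force: [-0.3, -7.2, 0.1]
grip_width: 0.499
grasp_force: 3.6
t 25.15 TCP caddy [-16.2   1.1  67.1] F caddy [-7.1  1.   0.1] tilt 16.0 yaw 0.0 roll -0.0
unit: caddy 1mm x-> [0.0192 0.     0.0055] z-> [ 0.0055  0.     -0.0192]
```

```bash
python3 -m pendant '[[0.005,0,0.001,0,0,0,0],[0.01,0,0.003,0,0,0,0],[0.015,0,0.004,0,0,0,0],[0.02,0,0.006,0,0,0,0],[0.025,0,0.007,0,0,0,0],[0.029,0,0.008,0,0,0,0],[0.032,0,0.009,0,0,0,0],[0.034,0,0.01,0,0,0,0],[0.035,0,0.01,0,0,0,0],[0.035,0,0.01,0,0,0,0]]'
python3 -c "
from loc import *
go()"
```

```text
clock: 26.4
position: [0.5357, 0.1138, 0.067]
ee_rot: [0.664, 0.735, 0.093, -0.102]
ft_force: [-1.2, -11.7, 1.8]
grip_width: 0.5
grasp_force: 5.8
t 26.40 TCP caddy [-15.7   1.   67. ] F caddy [-11.6   2.4   1.8] tilt 15.9 yaw -0.0 roll -0.0
unit: caddy 1mm x-> [ 0.0192 -0.      0.0055] z-> [ 0.0055  0.     -0.0192]
```

```bash
python3 -m pendant '[[0.004,0,0.001,0,0,0,0],[0.008,0,0.002,0,0,0,0],[0.012,0,0.003,0,0,0,0],[0.016,0,0.005,0,0,0,0],[0.02,0,0.006,0,0,0,0],[0.023,0,0.007,0,0,0,0],[0.025,0,0.007,0,0,0,0],[0.025,0,0.007,0,0,0,0],[0.025,0,0.007,0,0,0,0],[0.025,0,0.007,0,0,0,0]]'
python3 -c "
from loc import *
go()"
```

```text
clock: 27.65
position: [0.5357, 0.1142, 0.067]
ee_rot: [0.664, 0.735, 0.092, -0.102]
ft_force: [-2.6, -14.8, 2.5]
grip_width: 0.499
grasp_force: 7.3
t 27.65 TCP caddy [-15.3   1.   67. ] F caddy [-14.5   4.1   2.5] tilt 15.8 yaw -0.1 roll -0.0
unit: caddy 1mm x-> [ 0.0192 -0.      0.0055] z-> [ 0.0055  0.     -0.0192]
```

Pressing at about 15 N. I'll hold briefly, back off and rise.

```bash
python3 -m pendant '[[0,0,0,0,0,0,0],[0,0,0,0,0,0,0],[0,0,0,0,0,0,0],[0,0,0,0,0,0,0],[-0.02,0,-0.006,0,0,0,0],[-0.05,0,-0.015,0,0,0,0],[-0.1,0,-0.03,0,0,0,0],[-0.3,0,-0.09,0,0,0,0],[-0.7,0,-0.2,0,0,0,0],[-1.0,0,-0.29,0,0,0,0]]'
python3 -m pendant '[[0,0,-1,0,0,0,0],[0,0,-2,0,0,0,0],[0,0,-2.5,0,0,0,0],[0,0,-2.5,0,0,0,0],[0,0,-2.5,0,0,0,0],[0,0,-2.5,0,0,0,0],[0,0,-2.5,0,0,0,-1],[0,0,-2.5,0,0,0,-1],[0,0,-2.5,0,0,0,-1],[0,0,-2.5,0,0,0,-1]]'
python3 - <<'E'
from loc import *
C=cal('wrist'); im,d=manip.camera('wrist'); cv2.imwrite('pics/w6.png',im[:,:,::-1])
q=cad(cloud('wrist',d>0,d,C)); v,u=np.nonzero(d>0); h=cv2.cvtColor(im,cv2.COLOR_RGB2HSV)[v,u].astype(int)
c=(abs(q[:,2]-102)<3)&(q[:,0]>-60)&(q[:,0]<22)&(abs(q[:,1])<58)&(h[:,0]<100); print('carton top',c.sum(),np.percentile(q[c],[1,99],axis=0).round(1).tolist())
w=(q[:,2]>85)&(q[:,2]<118)&(q[:,0]>-60)&(q[:,0]<-3)&(q[:,1]<-50)&(q[:,1]>-210); print('door',w.sum(),np.percentile(q[w],[1,99],axis=0).round(1).tolist())
f=w&(q[:,0]<-22); print('fin',f.sum(),np.percentile(q[f],[1,50,99],axis=0).round(1).tolist())
print([(np.round(x['pixel'],1).tolist(),round(x['p'],2),cad(atz('wrist',x['pixel'],.098,C)).round(1)) for x in manip.tip_of('door_grip','wrist')])
go()
E
```

```text
clock: 28.9
position: [0.541, 0.0648, 0.0675]
ee_rot: [0.663, 0.735, 0.094, -0.103]
ft_force: [0.6, -0.1, 0.1]
grip_width: 0.499
grasp_force: 0.0
clock: 30.15
position: [0.5442, 0.0314, 0.1874]
ee_rot: [0.663, 0.735, 0.093, -0.103]
ft_force: [0.6, 0.2, -0.1]
grip_width: 0.0
grasp_force: 0.0
carton top 4350 [[-2.8, -55.2, 99.7], [21.8, 51.5, 103.0]]
door 3459 [[-50.7, -182.1, 85.7], [-9.8, -61.0, 114.2]]
fin 1042 [[-51.3, -127.3, 85.7], [-36.8, -117.5, 106.5], [-22.3, -115.7, 110.2]]
[([469.3, 156.8], 0.58, array([[ -36.1, -119.9,   98. ]]))]
t 30.25 TCP caddy [-98.5   1.  187.5] F caddy [-0.5 -0.1  0.4] tilt 16.0 yaw 0.1 roll -0.0
unit: caddy 1mm x-> [0.0192 0.     0.0055] z-> [ 0.0055  0.     -0.0192]
```

View pics/w6.png

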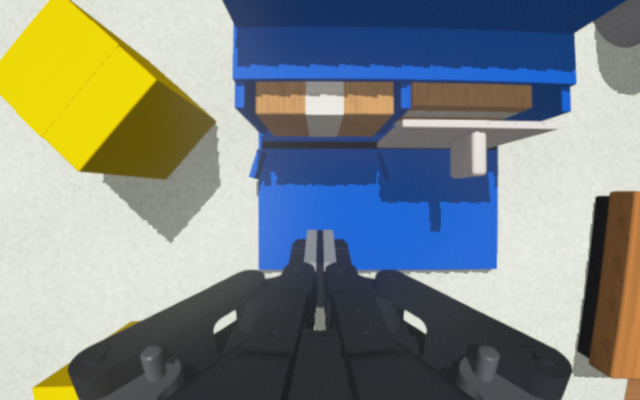

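The carton sits fully in the bay at px (257–393, 82–135), with its end at x ≈ -3. The white door is open at (380–555,130) with its fin at (470,155), centred on caddy y ≈ -121. I'll pinch the fin from above.

```bash
python3 -c "
from loc import *
go((-38,-121,150),(-38,-121,98))"
```

```text
t 30.25 TCP caddy [-98.5   1.  187.5] F caddy [-0.5 -0.1  0.4] tilt 16.0 yaw 0.1 roll -0.0
(-38, -121, 150) -> [0.953 2.44  1.055]
(-38, -121, 98) -> [0.666 2.44  2.054]
unit: caddy 1mm x-> [0.0192 0.     0.0055] z-> [ 0.0055  0.     -0.0192]
```

```bash
python3 -m pendant '[[0.3,0.8,0.3,0,0,0,0],[0.6,1.6,0.6,0,0,0,0],[0.95,2.44,1.05,0,0,0,0],[0.95,2.44,1.05,0,0,0,0],[0.95,2.44,1.05,0,0,0,0],[0.86,2.44,1.4,0,0,0,0],[0.76,2.44,1.7,0,0,0,0],[0.67,2.44,2.05,0,0,0,0],[0.67,2.44,2.05,0,0,0,0],[0.67,2.44,2.05,0,0,0,0]]' 20
python3 -c "
from loc import *
go((-38,1,98))
C=cal('wrist'); im,d=manip.camera('wrist'); cv2.imwrite('pics/w7.png',im[:,:,::-1])"
```

```text
clock: 31.5
position: [0.6596, 0.1041, 0.0985]
ee_rot: [0.663, 0.735, 0.094, -0.103]
ft_force: [0.5, -0.0, 0.1]
grip_width: 0.5
grasp_force: 0.0
t 31.50 TCP caddy [ -37.9 -121.2   98.5] F caddy [-0.1 -0.5  0.1] tilt 16.0 yaw 0.1 roll -0.0
(-38, 1, 98) -> [-2.000e-03 -2.443e+00  8.000e-03]
unit: caddy 1mm x-> [0.0192 0.     0.0055] z-> [ 0.0055  0.     -0.0192]
```

View pics/w7.png

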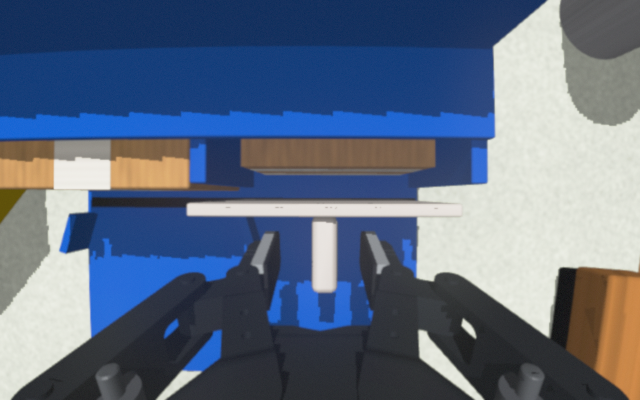

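The fin at (325,255) is centred between the pads at (265,255) and (375,255). I'll close on it and slide.

```bash
python3 -m pendant '[[0,0,0,0,0,0,-1],[0,0,0,0,0,0,-1],[0,0,0,0,0,0,-1],[0,0,0,0,0,0,-1],[0,-0.1,0,0,0,0,-1],[0,-0.3,0,0,0,0,-1],[0,-0.5,0,0,0,0,-1],[0,-0.75,0,0,0,0,-1],[0,-1.0,0,0,0,0,-1],[0,-1.2,0,0,0,0,-1]]' 25
python3 -c "
from loc import *
go((-38,0,98))"
```

```text
clock: 32.8
position: [0.5996, 0.098, 0.0989]
ee_rot: [0.663, 0.735, 0.094, -0.103]
ft_force: [2.3, 0.3, 5.1]
grip_width: 0.135
grasp_force: 30.2
t 32.80 TCP caddy [-37.9 -60.9  98.9] F caddy [ 0.  -2.3  5.1] tilt 16.0 yaw 0.1 roll -0.1
(-38, 0, 98) -> [-0.006 -1.218  0.014]
unit: caddy 1mm x-> [0.0192 0.     0.0055] z-> [ 0.0055  0.     -0.0192]
```

```bash
python3 -m pendant '[[0,-0.2,0,0,0,0,-1],[0,-0.4,0,0,0,0,-1],[0,-0.6,0,0,0,0,-1],[0,-0.8,0,0,0,0,-1],[0,-0.95,0,0,0,0,-1],[0,-1.07,0,0,0,0,-1],[0,-1.15,0,0,0,0,-1],[0,-1.2,0,0,0,0,-1],[0,-1.22,0,0,0,0,-1],[0,-1.22,0,0,0,0,-1]]'
python3 -c "
from loc import *
go((-38,1,98))"
```

```text
clock: 34.05
position: [0.5399, 0.092, 0.0988]
ee_rot: [0.663, 0.735, 0.095, -0.102]
ft_force: [5.0, 1.9, 2.9]
grip_width: 0.136
grasp_force: 29.9
t 34.05 TCP caddy [-37.7  -0.9  98.8] F caddy [ 1.4 -5.2  2.9] tilt 16.0 yaw 0.1 roll -0.2
(-38, 1, 98) -> [-0.009 -0.038  0.015]
unit: caddy 1mm x-> [0.0192 0.     0.0055] z-> [ 0.0055  0.0001 -0.0192]
```

```bash
python3 -m pendant '[[0,-0.01,0,0,0,0,-1],[0,-0.02,0,0,0,0,-1],[0,-0.03,0,0,0,0,-1],[0,-0.03,0,0,0,0,-1],[0,-0.03,0,0,0,0,-1],[0,-0.03,0,0,0,0,0],[0,-0.03,0,0,0,0,0],[0,-0.03,0,0,0,0,0],[0,-0.03,0,0,0,0,0],[0,-0.03,0,0,0,0,0]]'
python3 -c "
from loc import *
go()"
python3 -m pendant '[[0.1,0,-0.5,0,0,0,0],[0,0,-1,0,0,0,0],[-0.2,0,-2,0,0,0,0],[-0.5,0,-2.5,0,0,0,0],[-0.8,0,-2.5,0,0,0,0],[-0.8,0,-2.5,0,0,0,0],[-0.8,0,-2.5,0,0,0,0],[-0.8,0,-2.5,0,0,0,0],[-0.8,0,-2.5,0,0,0,0],[-0.8,0,-2.5,0,0,0,0]]'
python3 - <<'E'
from loc import *
C=cal('wrist'); im,d=manip.camera('wrist'); cv2.imwrite('pics/w8.png',im[:,:,::-1])
q=cad(cloud('wrist',d>0,d,C)); v,u=np.nonzero(d>0); h=cv2.cvtColor(im,cv2.COLOR_RGB2HSV)[v,u].astype(int)
w=(q[:,2]>85)&(q[:,2]<118)&(q[:,0]>-60)&(q[:,0]<-6)&(h[:,1]<70)&(abs(q[:,1])<120); print('door',w.sum(),np.percentile(q[w],[1,99],axis=0).round(1).tolist())
c=(abs(q[:,2]-102)<4)&(q[:,0]>-9)&(q[:,0]<22)&(abs(q[:,1])<58)&(h[:,0]<60); print('carton',c.sum(),np.percentile(q[c],[1,99],axis=0).round(1).tolist())
e=(abs(q[:,2]-12)<3)&(q[:,0]>-145)&(q[:,0]<-70)&(h[:,0]>100)&(h[:,0]<125); print('slab y',np.percentile(q[e][:,1],[.2,99.8]))
go()
E
```

```text
clock: 35.3
position: [0.5375, 0.0915, 0.0981]
ee_rot: [0.663, 0.735, 0.093, -0.103]
ft_force: [-0.4, 0.2, 0.5]
grip_width: 0.504
grasp_force: 0.0
t 35.30 TCP caddy [-38.1   1.6  98.1] F caddy [0.3 0.4 0.5] tilt 16.0 yaw 0.1 roll 0.0
unit: caddy 1mm x-> [0.0192 0.     0.0055] z-> [ 0.0055  0.     -0.0192]
clock: 36.55
position: [0.5449, 0.0192, 0.2072]
ee_rot: [0.663, 0.735, 0.093, -0.103]
ft_force: [0.0, 0.2, 0.1]
grip_width: 0.5
grasp_force: 0.0
door 2702 [[-50.9, -60.7, 86.6], [-9.5, 59.4, 114.1]]
carton 3717 [[-3.0, -55.9, 99.0], [21.7, 51.4, 103.1]]
slab y [-324.06957239   69.3782479 ]
t 36.60 TCP caddy [-110.8    1.5  207.3] F caddy [ 0.5 -0.5 -0.7] tilt 16.0 yaw 0.1 roll 0.0
unit: caddy 1mm x-> [0.0192 0.     0.0055] z-> [ 0.0055  0.     -0.0192]
```

View pics/w8.png

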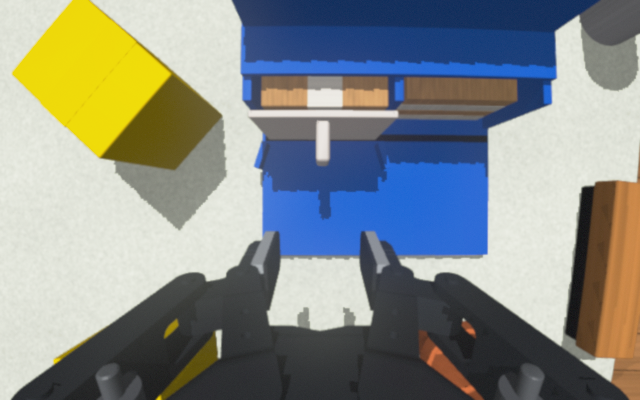

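The door, px (249–398, 120), spans y = -61 to 59, so it is shut across the carton. The gripper is clear of everything.

```bash
python3 -c "
from workcell import manip
print(manip.hand_in())"
```

```text
the job is handed in; nothing more can be done
None
```

The job is handed in, with no verdict returned: the carton was tipped over the edge (one combined-force peak of about 19.7 N), pressed against the buffer at about 15 N and is now lying in the bay, and the door is shut to within about 1 mm and released.

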